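# Two cassettes from the gravity dispenser

### The job

Take two cassettes out of the dispenser, one after the other, and set each one flat and square in its own nest of the blue two-nest carrier. For each, push the dispenser's slide fully forward so that the bottom cassette comes out onto the tongue, and draw the slide fully back so that the stack drops. At the end the slide is fully back, the other three cassettes lie down in the tower, and the jars, marker and tape roll around are left undisturbed.

Things in the scene. Friction and masses are not known exactly. Their poses are not given: they have to be found in the camera images.
- dispenser: Grey gravity dispenser, fixed. Origin on the worktop under the tower centre; cassettes come out along its -y, the slide's grip is at +y. Tower 51 mm (x) by 43 mm (y), top z = 68 mm, 1.5 mm play round the stack of five. Feet: x +-37, y +-31, z 8 mm, and x +-30, y 95 to 135, z 8 mm. End walls are open below z = 24.5 mm: one cassette at a time passes.
- stack_floor (a point): Point on the tower floor at its centre, where the middle of the bottom cassette's underside rests: 14 mm above the dispenser's origin.
- outlet (a point): Point on the tongue (aluminium track 28 mm wide, top 14 mm above the worktop), 55 mm in the dispenser's -y from the tower centre: middle of the underside of a cassette pushed fully out. The cassette overhangs the tongue 6 mm at each x side, with nothing but the worktop beside it. A lip 4 mm high ends the tongue 30 mm beyond this point.
- slide (a joint): Slide position, m: 0 fully back, 0.067 fully forward (end stops); grows along the dispenser's -y. The blade meets the bottom cassette at about 0.012; at 0.067 the cassette is on the outlet and the stack rests on the blade; the stack drops only once it is back below about 0.010. Friction about 1.2 N, no spring: stays where left. Starts at 0 to 0.008.
- slide_grip (a point): Point on the centre line of the slide's black upright grip block, 40 mm above the worktop; moves with the slide, and when fully back is 123 mm in the dispenser's +y from the tower centre. Block: 16 mm in the dispenser's x, 22 mm in y, z = 21 to 53 mm. Under it is the steel blade, 26 mm wide, 7 mm high, top at z = 21 mm.
- carrier: White base plate (62 mm in x, 128 mm in y, 4 mm thick) fixed to the worktop, with two blue nests side by side along its y. Origin on the worktop under its centre.
- nest_1 (a point): Seat centre of the nest 30 mm in +y from the carrier's centre, 16 mm above the worktop; a cassette's underside centre belongs here, its 40 mm side along the carrier's x (either way round). Seat 28 mm in x (cassette overhangs 6 mm each end, no stop), 38 mm in y between fences 24 mm long, 4 mm thick, 5 mm above the seat: 3 mm play each side.
- nest_2 (a point): The same for the nest at the carrier's -y end (30 mm from its centre).
- cassette_1: The bottom one of the stack. All five are equal: light orange plastic specimen cassette, a block 40 mm (its x) by 32 mm (its y) by 8 mm, about 20 g, smooth and slippery, with dark slots and a white stripe on top. Origin at the centre of its underside. In the dispenser its x and y lie along the dispenser's x and y.
- cassette_2: Same kind of cassette. Second from the bottom at the start.
- cassette_3: Same kind of cassette. Third from the bottom; stays in the tower.
- cassette_4: Same kind of cassette. Fourth from the bottom; stays in the tower.
- cassette_5: Same kind of cassette. Top of the stack; stays in the tower.
- sample_jar_1: Bystander: small dark red jar with black cap, 23 mm across, 47 mm tall, origin under its centre.
- sample_jar_2: Bystander: small orange-red jar with white cap, 23 mm across, 47 mm tall, origin under its centre.
- marker_1: Bystander: white marker pen with black cap lying along its y, 130 mm long, 15 mm thick.
- tape_roll: Bystander: yellow tape roll lying flat, 70 mm across, 19 mm high.
Mind the look-alikes: they are no part of the job. What is shaped like the cassette_5 but turquoise is not meant.

How it is judged:
On the way, in this order (a step that is already met when the one before it is completed fails the run):
1. the bottom cassette lies fully out on the tongue (y of cassette_1 in the frame of dispenser between -0.075 and -0.048 m and horizontal distance between cassette_1 and outlet below 0.012 m and height (world z) of cassette_1 below 0.02 m and angle between cassette_1's own z axis and vertical below 0.1 rad), for 0.2 s.
2. the first cassette lies in a nest, the slide is fully back and the stack has dropped to the tower floor (((horizontal distance between cassette_1 and nest_1 below 0.006 m and z of cassette_1 in the frame of nest_1 below 0.0025 m and angle between cassette_1's own z axis and vertical below 0.07 rad and angle between the x axis of cassette_1 and the x axis of carrier, either way round below 0.17 rad) or (horizontal distance between cassette_1 and nest_2 below 0.006 m and z of cassette_1 in the frame of nest_2 below 0.0025 m and angle between cassette_1's own z axis and vertical below 0.07 rad and angle between the x axis of cassette_1 and the x axis of carrier, either way round below 0.17 rad)) and value of joint slide below 0.006 m and horizontal distance between cassette_2 and stack_floor below 0.006 m and z of cassette_2 in the frame of stack_floor below 0.003 m and angle between cassette_2's own z axis and vertical below 0.07 rad), for 0.2 s.
3. the second cassette lies fully out on the tongue (y of cassette_2 in the frame of dispenser between -0.075 and -0.048 m and horizontal distance between cassette_2 and outlet below 0.012 m and height (world z) of cassette_2 below 0.02 m and angle between cassette_2's own z axis and vertical below 0.1 rad), for 0.2 s.
At the end, for the whole second after the job is handed in: Cassettes 1 and 2 lie released and at rest in different nests: within 6 mm of centre, under 2.5 mm above the seat, tilt under 0.07, square within 0.17 rad. Slide below 6 mm. Cassettes 3, 4, 5 stacked flat from the tower floor up, within 6 mm of its axis and 3 mm in height ((((horizontal distance between cassette_1 and nest_1 below 0.006 m and z of cassette_1 in the frame of nest_1 below 0.0025 m and angle between cassette_1's own z axis and vertical below 0.07 rad and angle between the x axis of cassette_1 and the x axis of carrier, either way round below 0.17 rad) and (horizontal distance between cassette_2 and nest_2 below 0.006 m and z of cassette_2 in the frame of nest_2 below 0.0025 m and angle between cassette_2's own z axis and vertical below 0.07 rad and angle between the x axis of cassette_2 and the x axis of carrier, either way round below 0.17 rad)) or ((horizontal distance between cassette_1 and nest_2 below 0.006 m and z of cassette_1 in the frame of nest_2 below 0.0025 m and angle between cassette_1's own z axis and vertical below 0.07 rad and angle between the x axis of cassette_1 and the x axis of carrier, either way round below 0.17 rad) and (horizontal distance between cassette_2 and nest_1 below 0.006 m and z of cassette_2 in the frame of nest_1 below 0.0025 m and angle between cassette_2's own z axis and vertical below 0.07 rad and angle between the x axis of cassette_2 and the x axis of carrier, either way round below 0.17 rad))) and value of joint slide below 0.006 m and horizontal distance between each of cassette_3, cassette_4, cassette_5 and stack_floor below 0.006 m and z of cassette_3 in the frame of stack_floor below 0.003 m and angle between each of cassette_3, cassette_4, cassette_5's own z axis and vertical below 0.07 rad and z of cassette_4 in the frame of stack_floor below 0.011 m and z of cassette_5 in the frame of stack_floor below 0.019 m and linear speed of each of cassette_1, cassette_2 below 0.02 m/s and contact force between each of cassette_1, cassette_2 and the fingers below 0.001 N); the robot touches nothing.
It fails at once if the dark red jar is moved by more than 25 mm (distance of sample_jar_1 from where it was at the start of the episode above 0.025 m).
It fails at once if the orange-red jar is moved by more than 25 mm (distance of sample_jar_2 from where it was at the start of the episode above 0.025 m).
It fails at once if the marker is moved by more than 25 mm (distance of marker_1 from where it was at the start of the episode above 0.025 m).
It fails at once if the tape roll is moved by more than 25 mm (distance of tape_roll from where it was at the start of the episode above 0.025 m).
It also fails if it takes over 72 s, if anything falls off the work surface, if the arm or the gripper's body presses on something with over 40 N, if the wrist force passes 120 N, or if a joint passes its speed limit or range.

### The arm

A 6-joint arm with a two-finger parallel gripper is mounted at the origin on a cart in front of the work surface, level with it; the furniture and walls round the work are solid. World frame = base frame: x ahead of the robot, y to its left, z up, the work surface at z = 0. Lengths are in m, angles in rad, forces in N, time in s.
With the tool pointing down it reaches from about 0.325 to 0.775 m from the base axis. Payload 5.5 kg.
Tool frame: the origin (TCP) lies on the mounting face of the last link; the fingertips stand 173 mm ahead of it and the grasp point (between the pads) lies 155 mm ahead of it; z points along the fingers, y is the direction in which the jaws open and shut (so a half turn about z gives the same grasp; the last joint's range is limited). The gripper opens to 85 mm and grips with 20 to 120 N. Pads are 22 mm wide; open, the fingers measure 114 mm over their backs; the gripper's body (76 mm by 85 mm) begins 54 mm behind the grasp point. The pads swing forward as they close: fully open they stand 13 mm farther back than shut.
Start: joints at [1.214, 0.091, 1.231, -0, 1.82, -0.057], TCP at [0.177, 0.573, 0.405] pointing down, gripper open.
Joint ranges: [-2.87, 2.87], [-0.86, 2.18], [0.17, 2.46], [-1.51, 4.65], [0.06, 2.69], [-2.65, 2.65]. Speed limits (rad/s): [2.57, 2.57, 3.01, 3.14, 3.14, 3.14].

### API

Orientations are given as a 3x3 rotation matrix whose columns are the frame's x, y, z axes.
In Python, from station import manip gives the robot as it stands.
- The arm moves only by the tool drive_tool, never from a script. Its argument "moves" is text: rows parted by semicolons, each of 7 numbers parted by spaces: the opening in per cent of the stroke, from 0 (shut) to 100 (fully open), then the shift along the tool's x, y, z in m, then the turn, a rotation vector about the tool's x, y, z in rad. A call has exactly 8 rows; each row is the pose to reach, as a shift and turn from the pose commanded when the call began, along the tool's axes at that moment; what a row does not reach only later rows make up. A row lasts 1/12 s, in which the tool goes at most 41.7 mm and 7.16 degrees, less where a joint would pass 70% of its speed; a pose out of reach is approached as far as the arm can. A call with a gripper value outside its range is refused whole. The fingers move at their own pace and stop on an object; "force" is the grip in N (left out, the last holds). Time passes only in rows, so rows that repeat a pose let the fingers close, or fill a call up. It gives the time, the measured TCP pose, the force and the opening at its end, in the units of the state.
- manip.read_state(): the state, without advancing time (a new reading comes with each control period).
- manip.grab_frame(name): name is "side" or "top"; returns a dict with "pixels" (420x560x3 uint8, blue, green, red), "intrinsics" (3x3 intrinsics, pixels), "dist" ([k1, k2, p1, p2, k3] as OpenCV has them; the pictures are not rectified), "R" (3x3) and "t" (3): a world point X has camera coordinates R X + t. Camera axes: x right, y down, z forward; pixel columns grow to the right and rows downward; lengths in m; the calibration is good to about 2 mm. A picture is of the moment at which its call begins. There is no depth.
- manip.sign_off(): hands the job in, once; it reports no verdict.
The state is a dict: "t": time; "q": joint angles; "qvel": joint speeds; "joint_efforts": joint torques, N m; "tool_pos": TCP position; "tool_rot": TCP orientation; "wrist_force": force on the tool from outside, world axes, zero at the start; "torque": the same for the moment, N m; "opening": opening from 0.0 (shut) to 1.0 (fully open).
Only numpy, scipy, OpenCV 4.12 (cv2) and the standard library are available. Lean on these libraries where they do the work, as an engineer would, in place of code of your own. Each camera call takes 0.05 s, during which the arm holds its last target. There are 200 camera calls.

## Working session

There is one attempt and no reset: what is moved stays moved. The work goes in short steps, Python scripts to look and compute and a tool call to move; the robot and the scene stay as the last step left them, time stands still between calls to the robot, and variables do not carry over. Pictures are saved under pics/ and viewed, about 8 in all and at most 12, crops included, and the job is handed in when it is done.

Besides the shell and the picture viewer there is one more tool, called after ">>>" as name(argument=value, ...) on one line, values as JSON. drive_tool: Moves the arm, as the interface text tells. Its arguments: {"type":"object","properties":{"moves":{"type":"string"},"force":{"type":"number"}},"required":["moves"]}

```bash
ls; mkdir -p pics; python3 - <<'E'
from station import manip
import cv2,numpy as np
s=manip.read_state(); print(s['t'],np.round(s['tool_pos'],4),np.round(s['tool_rot'],3).tolist(),s['opening'])
for n in('side','top'):
    f=manip.grab_frame(n); cv2.imwrite(f'pics/{n}0.png',f['pixels']); np.savez(f'pics/{n}0.npz',**{k:np.array(v) for k,v in f.items()})
    R=np.array(f['R']);print(n,np.round(-R.T@f['t'],3),np.round(R[2],3),np.round(f['intrinsics'],1).tolist(),f['dist'])
E
```

```text
pics
0.0 [0.1772 0.5733 0.4035] [[-0.955, 0.295, -0.001], [0.295, 0.955, -0.002], [0.0, -0.002, -1.0]] 0.9952828033681549
side [-0.009 -0.765  0.704] [ 0.464  0.692 -0.553] [[390.2, 0.0, 286.7], [0.0, 390.2, 213.7], [0.0, 0.0, 1.0]] [-0.03781913  0.          0.          0.          0.        ]
top [0.352 0.022 1.341] [ 0.139  0.013 -0.99 ] [[470.2, 0.0, 286.1], [0.0, 470.2, 204.0], [0.0, 0.0, 1.0]] [-0.08258504  0.          0.          0.          0.        ]
```

View pics/top0.png

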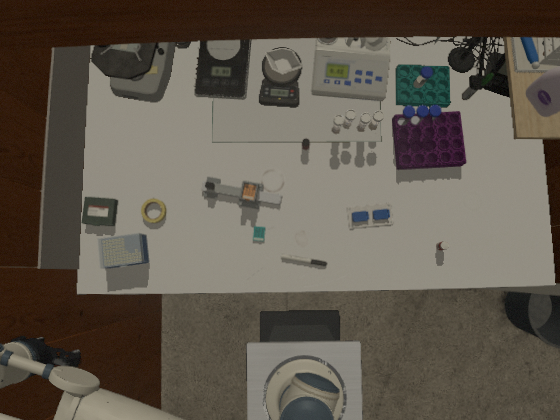

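View pics/side0.png

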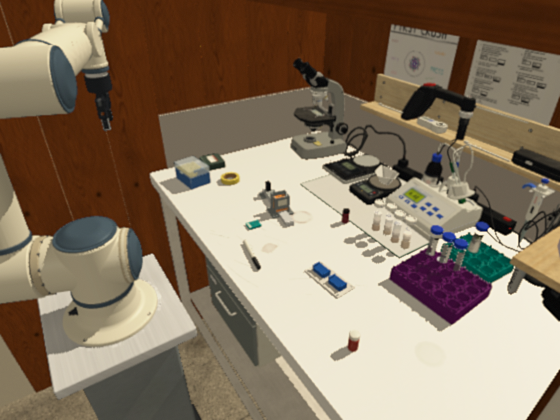

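The top view shows the dispenser tower near (250,193), its grip at (210,186), the tongue at (270,199), and the carrier at (370,216). The turquoise look-alike is at (259,234), with the jars at (306,144) and (443,246). The side view agrees.

```bash
cat > h.py <<'E'
import cv2,numpy as np
from station import manip
def load(n,tag):
    z=np.load(f'pics/{n}{tag}.npz'); return {k:z[k] for k in z.files}
def grab(n,tag):
    f=manip.grab_frame(n); np.savez(f'pics/{n}{tag}.npz',**{k:np.array(v) for k,v in f.items()}); return f
def ray(f,uv):
    p=cv2.undistortPoints(np.array(uv,float).reshape(-1,1,2),np.array(f['intrinsics']),np.array(f['dist'])).reshape(-1,2)
    R=np.array(f['R']); d=np.c_[p,np.ones(len(p))]@R
    return -R.T@np.array(f['t']),d
def onz(f,uv,z):
    c,d=ray(f,uv); return c+d*((z-c[2])/d[:,2:])
def blobs(m,amin=15):
    n,l,s,c=cv2.connectedComponentsWithStats(m.astype(np.uint8)); return [(int(s[i,4]),np.round(c[i],1),l==i) for i in range(1,n) if s[i,4]>=amin]
def proj(f,X):
    return cv2.projectPoints(np.array(X,float),cv2.Rodrigues(np.array(f['R']))[0],np.array(f['t'],float),np.array(f['intrinsics']),np.array(f['dist']))[0].reshape(-1,2)
E
python3 - <<'E'
from h import *
f=load('top','0');im=f['pixels']
hsv=cv2.cvtColor(im,cv2.COLOR_BGR2HSV);H,S,V=[hsv[...,i].astype(int) for i in range(3)]
roi=np.zeros(H.shape,bool);roi[170:255,190:400]=1
for nm,m,z in(('blue',(H>100)&(H<125)&(S>120),.018),('orange',(H>3)&(H<18)&(S>70),.054),('turq',(H>80)&(H<97)&(S>90),.008),('black',(V<75),.053)):
    for a,c,l in blobs(m&roi):
        pts=np.argwhere(l)[:,::-1].astype(np.float32); r=cv2.minAreaRect(pts)
        print(nm,a,c,np.round(onz(f,c,z),4),r)
g=load('side','0')
a=cv2.resize(im[165:245,195:295],None,fx=8,fy=8,interpolation=cv2.INTER_CUBIC)[:600]
cv2.imwrite('pics/c1.png',a)
b=cv2.resize(g['pixels'][170:300,240:360],None,fx=4.6,fy=4.6,interpolation=cv2.INTER_CUBIC)
cv2.imwrite('pics/c2.png',b)
E
```

```text
blue 97 [381.3 213.8] [[ 0.5049 -0.2304  0.018 ]] ((381.0, 214.0), (8.0, 14.0), 90.0)
blue 17 [364.1 217.2] [[ 0.4962 -0.1811  0.018 ]] ((363.5, 217.0), (4.0, 7.0), 90.0)
orange 172 [248.6 191.3] [[0.5708 0.1422 0.054 ]] ((248.4615478515625, 192.1923065185547), (12.355316162109375, 16.277639389038086), 11.309932708740234)
turq 100 [258.7 231.7] [[0.4615 0.1184 0.008 ]] ((259.0, 232.0), (10.0, 10.0), 90.0)
black 64 [209.6 185.6] [[0.5893 0.2515 0.053 ]] ((209.6000213623047, 185.6999969482422), (9.17060375213623, 7.273237705230713), 18.43494987487793)
black 50 [211.  194.5] [[0.564  0.2474 0.053 ]] ((211.0, 194.5), (12.0, 5.0), -0.0)
black 110 [249.3 203. ] [[0.538  0.1405 0.053 ]] ((249.0, 203.0), (8.0, 20.0), 90.0)
```

View pics/c1.png

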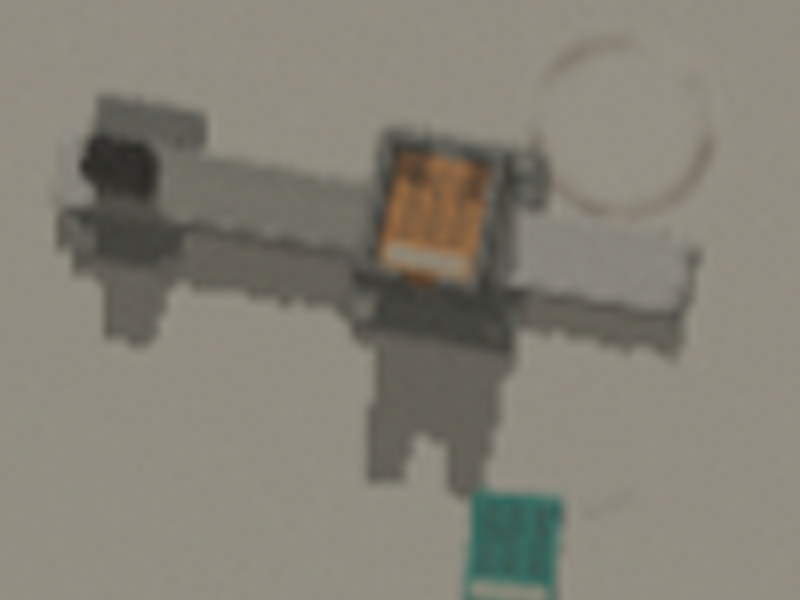

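View pics/c2.png

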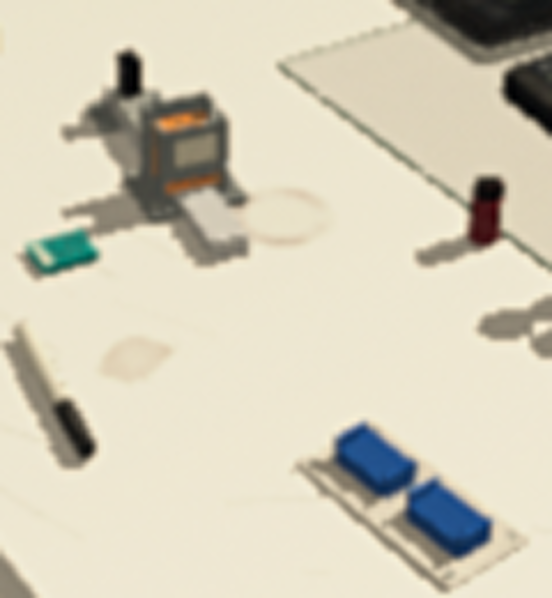

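The top crop shows the grip block around crop (120,165), the orange stack at (430,215), and the tongue from (515,225) to (695,300). The side crop shows the two nests clearly. Next I'll get the edges of the tongue, nests and plate.

```bash
python3 - <<'E'
from h import *
f=load('top','0');g=load('side','0')
for n,fr,roi in(('top',f,(185,215,255,290)),('top',f,(195,235,340,400)),('side',g,(200,235,270,305)),('side',g,(255,305,300,360))):
    y0,y1,x0,x1=roi
    im=fr['pixels'];hsv=cv2.cvtColor(im,cv2.COLOR_BGR2HSV)[y0:y1,x0:x1];b=im[y0:y1,x0:x1].astype(int)
    rb=b[...,2]-b[...,0]   # warm worktop vs neutral
    print(n,roi,'R-B med',np.median(rb),'V med',np.median(hsv[...,2]))
a=f['pixels'][195:235,340:400];t=f['pixels'][190:210,252:292]
st=lambda c:np.clip((c.astype(float)-60)*1.9,0,255).astype(np.uint8)
up=lambda c,k:cv2.resize(c,None,fx=k,fy=k,interpolation=cv2.INTER_NEAREST)
A=up(st(a),6.65);T=up(st(t),10)
B=up(g['pixels'][258:300,303:357],7)
W=np.zeros((600,800,3),np.uint8);W[:A.shape[0],:A.shape[1]]=A;W[:T.shape[0],400:800]=T;W[300:594,:378]=B
C=up(g['pixels'][195:230,270:302],8.3);W[210:210+C.shape[0],400:400+C.shape[1]]=C
cv2.imwrite('pics/c3.png',W);print(A.shape,C.shape)
b=t.astype(int);print((b[...,2]-b[...,0])[4:18:1,::3]);print(b[...,1][4:18,::3])
E
```

```text
top (185, 215, 255, 290) R-B med 15.0 V med 138.0
top (195, 235, 340, 400) R-B med 16.0 V med 145.0
side (200, 235, 270, 305) R-B med 29.0 V med 229.0
side (255, 305, 300, 360) R-B med 28.0 V med 238.0
(266, 399, 3) (290, 266, 3)
[[66 11  8 11 11 10 11 12 12 13 15 16 16 17]
 [67  8  9 10 11 13 12 12 10  9 14 16 15 16]
 [73  7  7 10 13 12 11 10 11 11 14 15 17 15]
 [42  9  9 11 11 12 12 12 11 12 14 17 17 15]
 [37  9  8 12 11 11 12 11 12 13 14 17 17 16]
 [42  6 10 11 11 10 13 12 11 12 16 16 17 16]
 [21  7  9 11 11 11 11 13 11 10 16 17 17 17]
 [ 7  6  6 10 11 10 11 11 11 12 16 16 16 17]
 [ 6  8  5 10 12 11 11 11 12 10 15 17 17 16]
 [ 6  4  6 11 12 12 11 11 11 10 17 17 16 15]
 [ 5  7  8 12 13 12 13 12 10  9 16 16 18 17]
 [ 6  7  6 11 12 12 12 13 11 11 17 15 18 16]
 [ 6  7  7 14 15 12 13 12 12 12 16 17 16 15]
 [ 5  8  5 15 16 15 12 11 12 12 17 15 16 14]]
[[ 97  85  90 132 133 132 133 132 135 142 142 140 141 142]
 [ 95  90  91 133 135 135 135 132 134 137 135 141 142 140]
 [112  91  92 134 133 134 134 134 132 130 120 141 141 141]
 [127  90  92 135 134 134 133 135 135 132 115 142 140 140]
 [129  80  92 133 134 135 132 134 133 134 130 140 141 141]
 [115  68 102 133 133 136 134 133 133 135 141 140 142 140]
 [ 91  59  98 117 134 132 133 133 133 129 140 142 141 141]
 [ 67  60  69  94 117 120 135 132 133 119 141 142 142 141]
 [ 63  61  68  93  88  97 117 124 132 118 141 140 142 142]
 [ 63  63  75  96  95  93  88 102 117 102 142 142 140 141]
 [ 69  67  79  97  98  99  98  92  89  84 141 140 142 142]
 [ 69  71  80  97  96  97  97  96  96  92 140 140 142 141]
 [ 69  73  74 120 120  97  97  97  97  96 140 141 140 141]
 [ 68  66  74 141 141 121  97  98  96  98 143 141 142 141]]
```

View pics/c3.png

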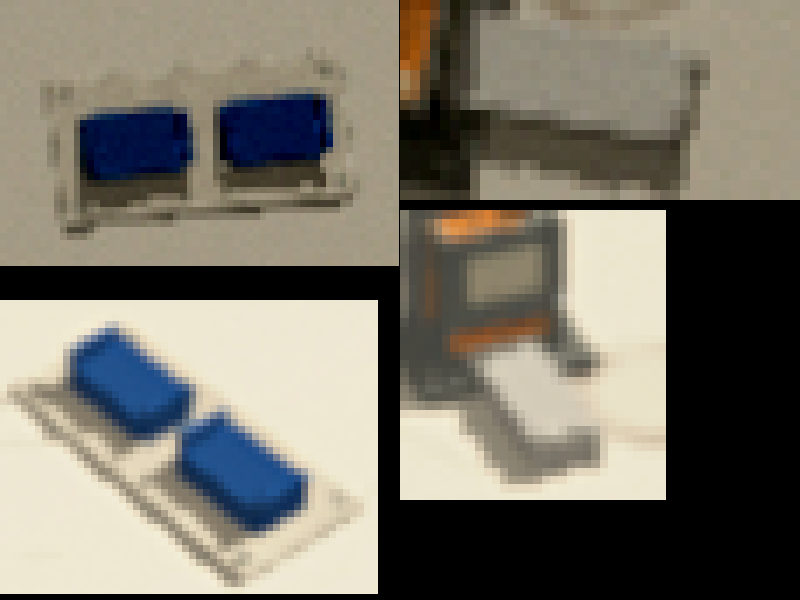

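Nests are clean blue blobs in both views and the tongue's lower edge slopes about 9.8° in the top view. Next I'll triangulate the grip, stack and nests by blob centroid across both views.

```bash
cat >> h.py <<'E'
def tri(f,a,g,b):
    c1,d1=ray(f,a);c2,d2=ray(g,b);d1=d1[0]/np.linalg.norm(d1);d2=d2[0]/np.linalg.norm(d2)
    s=np.linalg.lstsq(np.c_[d1,-d2],c2-c1,rcond=None)[0];p,q=c1+s[0]*d1,c2+s[1]*d2
    return (p+q)/2,np.linalg.norm(p-q)
def soft(al,roi):   # weighted centroid + principal angle of an alpha map
    y0,y1,x0,x1=roi;a=np.clip(al[y0:y1,x0:x1],0,1);a[a<.15]=0;yy,xx=np.mgrid[y0:y1,x0:x1]
    c=np.array([(a*xx).sum(),(a*yy).sum()])/a.sum();return c,a.sum()
E
python3 - <<'E'
from h import *
f=load('top','0');g=load('side','0');F=f['pixels'].astype(float);G=g['pixels'].astype(float)
bl=lambda I:I[...,0]-I[...,2]
print('side blob peak',bl(G)[255:305,300:360].max(),bl(F)[200:230,345:395].max())
fa=(bl(F)+15)/75;ga=(bl(G)+30)/110
N=[]
for nm,r1,r2 in(('n1',(205,226,350,369),(258,281,310,331)),('n2',(203,224,371,392),(271,295,327,348))):
    a,n=soft(fa,r1);b,m=soft(ga,r2);P=onz(f,a,.0175)[0];N.append(P)
    print(nm,a,n,b,m,'onz',P,'side onz',onz(g,b,.013)[0],'tri',tri(f,a,g,b))
d=N[0]-N[1];print('spacing',np.linalg.norm(d),'yaw deg',np.degrees(np.arctan2(-d[0],d[1])))
v=(135-F.max(2))/105
a,n=soft(v,(181,190,203,216));
w=(200-G.max(2))/170
for a2,c,l in blobs((G.max(2)<90)[175:200,255:285]): print('side dark',a2,c+[255,175])
b,m=soft(w,(178,192,262,274))
print('grip',a,n,onz(f,a,.037),b,m,tri(f,a,g,b))
E
```

```text
side blob peak 114.0 57.0
n1 [359.92402888 216.00275009] 116.36 [321.49782496 270.2065769 ] 175.54545454545456 onz [ 0.49990172 -0.16948971  0.0175    ] side onz [ 0.49880404 -0.17414728  0.013     ] tri (array([ 0.50113689, -0.17087294,  0.00933642]), np.float64(0.0007511050061554283))
n2 [380.92361035 213.89135938] 121.13333333333333 [336.04319874 281.4505342 ] 196.55454545454546 onz [ 0.50475241 -0.22939541  0.0175    ] side onz [ 0.50367864 -0.22822548  0.013     ] tri (array([ 0.50415619, -0.22939265,  0.01391616]), np.float64(0.0023907374560604125))
spacing 0.06010176510190839 yaw deg 4.629262666590615
side dark 38 [267.5 186.2]
side dark 47 [277.4 195.3]
side dark 22 [262.5 195.1]
grip [209.93323819 185.13510942] 60.05714285714286 [[0.59358017 0.25342858 0.037     ]] [267.54147623 186.60100548] 51.48235294117647 (array([0.59390715, 0.25465755, 0.03186607]), np.float64(0.0013964321880800903))
```

>>> drive_tool(moves="100 -0.037 -0.013 0.008 0 0 0.11; 100 -0.074 -0.027 0.016 0 0 0.22; 100 -0.111 -0.041 0.024 0 0 0.34; 100 -0.148 -0.055 0.032 0 0 0.46; 100 -0.185 -0.069 0.04 0 0 0.58; 100 -0.222 -0.083 0.048 0 0 0.70; 100 -0.259 -0.097 0.056 0 0 0.82; 100 -0.296 -0.11 0.064 0 0 0.94", force=20)

```text
t: 0.77
tool_pos: [0.4287, 0.3791, 0.3399]
tool_rot: [[-0.319, 0.948, -0.001], [0.948, 0.319, -0.0], [-0.0, -0.001, -1.0]]
wrist_force: [0.3, 0.1, -0.5]
opening: 0.998
```

```bash
cat >> h.py <<'E'
def go(x,y,z,yaw_y):
    """shift/turn in tool axes from the present pose to TCP x,y,z with jaw axis (tool y) at yaw_y deg, pointing down"""
    from scipy.spatial.transform import Rotation as Ro
    s=manip.read_state();R=np.array(s['tool_rot']);a=np.radians(yaw_y)
    T=np.c_[[-np.sin(a),np.cos(a),0],[np.cos(a),np.sin(a),0],[0,0,-1]]
    if yaw_y is not None and np.linalg.det(T)<0: T[:,0]*=-1
    print('t',round(s['t'],2),'pos',np.round(s['tool_pos'],4),'jaw',round(np.degrees(np.arctan2(R[1,1],R[0,1])),2),'F',np.round(s['wrist_force'],1),'op',round(s['opening'],3))
    print('shift',np.round(R.T@(np.array([x,y,z])-s['tool_pos']),4),'turn',np.round(Ro.from_matrix(R.T@T).as_rotvec(),4))
E
python3 -c "
from h import *
go(.5935,.254,.30,-9.7)"
```

```text
t 0.77 pos [0.4287 0.3791 0.3399] jaw 18.63 F [ 0.3  0.1 -0.5] op 0.998
shift [-0.1712  0.1163  0.0398] turn [-6.000e-04  4.000e-04  4.944e-01]
```

>>> drive_tool(moves="100 -0.03 0.02 0.007 0 0 0.08; 100 -0.06 0.04 0.014 0 0 0.16; 100 -0.09 0.06 0.021 0 0 0.25; 100 -0.12 0.08 0.028 0 0 0.34; 100 -0.15 0.1 0.035 0 0 0.43; 100 -0.171 0.116 0.04 0 0 0.494; 100 -0.171 0.116 0.04 0 0 0.494; 100 -0.171 0.116 0.04 0 0 0.494")

```text
t: 1.43
tool_pos: [0.5936, 0.2555, 0.2989]
tool_rot: [[0.164, 0.986, -0.003], [0.986, -0.164, -0.001], [-0.001, -0.003, -1.0]]
wrist_force: [-0.2, -0.6, 0.1]
opening: 0.998
```

```bash
python3 - <<'E'
from h import *
go(.5935,.254,.20,-9.7)
f=grab('top','1');g=grab('side','1')
a=cv2.resize(f['pixels'][150:225,180:290],None,fx=4,fy=4,interpolation=cv2.INTER_CUBIC);b=cv2.resize(g['pixels'][120:230,240:330],None,fx=4,fy=4,interpolation=cv2.INTER_CUBIC)
W=np.zeros((440,800,3),np.uint8);W[:300,:440]=a;W[:,440:800]=b;cv2.imwrite('pics/v1.png',W)
E
```

```text
t 1.43 pos [0.5936 0.2555 0.2989] jaw -9.45 F [-0.2 -0.6  0.1] op 0.998
shift [-0.0014  0.0004  0.0989] turn [-0.0026  0.0013  0.0043]
```

View pics/v1.png

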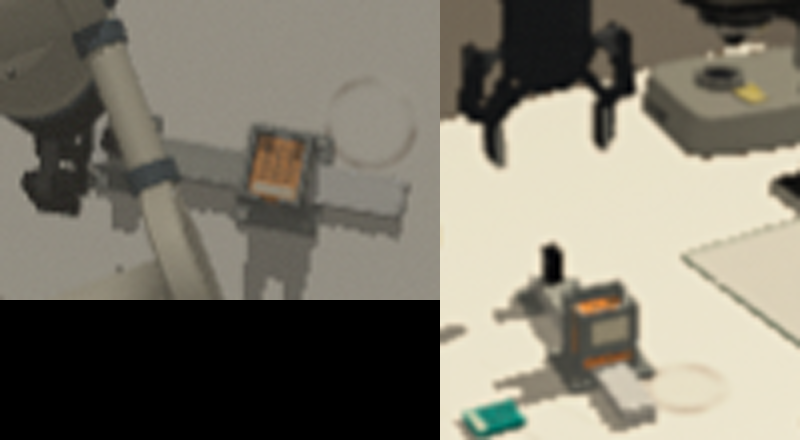

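The side view shows the open fingers straddling the grip block, which sits at about (552,265) in the crop. I'll descend and close.

>>> drive_tool(moves="100 0 0 0.02 0 0 0.004; 80 -0.001 0 0.05 0 0 0.004; 60 -0.001 0 0.08 0 0 0.004; 50 -0.001 0 0.099 0 0 0.004; 35 -0.001 0 0.099 0 0 0.004; 30 -0.001 0 0.099 0 0 0.004; 30 -0.001 0 0.099 0 0 0.004; 30 -0.001 0 0.099 0 0 0.004")

```text
t: 2.2
tool_pos: [0.593, 0.2565, 0.2048]
tool_rot: [[0.165, 0.986, 0.004], [0.986, -0.165, 0.002], [0.002, 0.004, -1.0]]
wrist_force: [0.5, -0.2, 0.2]
opening: 0.304
```

>>> drive_tool(moves="15 0 0 0 0 0 0; 0 0 0 0 0 0 0; 0 0 0 0 0 0 0; 0 0 0 0 0 0 0; 0 0 0 0 0 0 0; 0 0 0 0 0 0 0; 0 0 0 0 0 0 0; 0 0 0 0 0 0 0", force=20)

```text
t: 2.87
tool_pos: [0.5925, 0.2564, 0.2046]
tool_rot: [[0.166, 0.986, 0.002], [0.986, -0.166, 0.002], [0.002, 0.001, -1.0]]
wrist_force: [-4.9, 0.6, 6.0]
opening: 0.186
```

```bash
python3 -c "
from h import *
go(.5935,.254,.20,-9.7)"
```

```text
t 2.87 pos [0.5925 0.2564 0.2046] jaw -9.57 F [-4.9  0.6  6. ] op 0.186
shift [-0.0022  0.0013  0.0046] turn [ 0.0012 -0.0024  0.0023]
```

Opening is 15.8 mm, which matches the 16 mm block. Pushing forward.

>>> drive_tool(moves="0 -0.008 0 0 0 0 0; 0 -0.018 0 0 0 0 0; 0 -0.028 0 0 0 0 0; 0 -0.038 0 0 0 0 0; 0 -0.048 0 0 0 0 0; 0 -0.058 0 0 0 0 0; 0 -0.066 0 0 0 0 0; 0 -0.07 0 0 0 0 0")

```text
t: 3.53
tool_pos: [0.5801, 0.1914, 0.2046]
tool_rot: [[0.164, 0.987, 0.001], [0.986, -0.164, 0.015], [0.015, -0.001, -1.0]]
wrist_force: [-6.1, 26.1, 2.0]
opening: 0.181
```

>>> drive_tool(moves="0 -0.002 0 0 0 0 0; 0 -0.002 0 0 0 0 0; 0 -0.002 0 0 0 0 0; 0 -0.002 0 0 0 0 0; 0 -0.002 0 0 0 0 0; 0 -0.002 0 0 0 0 0; 0 -0.002 0 0 0 0 0; 0 -0.002 0 0 0 0 0")

```text
t: 4.2
tool_pos: [0.5798, 0.1901, 0.2045]
tool_rot: [[0.162, 0.987, 0.001], [0.987, -0.162, 0.013], [0.013, -0.001, -1.0]]
wrist_force: [-5.8, 23.1, 3.2]
opening: 0.187
```

```bash
python3 - <<'E'
from h import *
go(.5935,.254,.20,-9.7)
f=grab('top','2');g=grab('side','2')
a=cv2.resize(f['pixels'][150:225,190:300],None,fx=4,fy=4,interpolation=cv2.INTER_CUBIC);b=cv2.resize(g['pixels'][150:240,240:330],None,fx=4,fy=4,interpolation=cv2.INTER_CUBIC)
W=np.zeros((440,800,3),np.uint8);W[:300,:440]=a;W[:360,440:800]=b;cv2.imwrite('pics/v2.png',W)
E
```

```text
t 4.2 pos [0.5798 0.1901 0.2045] jaw -9.35 F [-5.8 23.1  3.2] op 0.187
shift [0.0653 0.0031 0.0053] turn [-0.0009 -0.0129  0.0061]
```

View pics/v2.png

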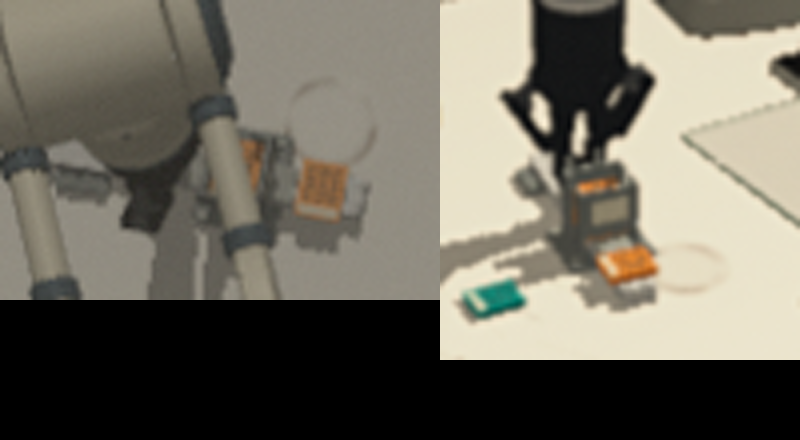

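The first cassette is fully out on the tongue, at crop (323,190) top and (628,265) side. The forward stop is felt at 23 N. Drawing the slide back now.

>>> drive_tool(moves="0 0.008 0 0 0 0 0; 0 0.018 0 0 0 0 0; 0 0.028 0 0 0 0 0; 0 0.038 0 0 0 0 0; 0 0.048 0 0 0 0 0; 0 0.058 0 0 0 0 0; 0 0.068 0 0 0 0 0; 0 0.074 0 0 0 0 0")

```text
t: 4.97
tool_pos: [0.593, 0.2585, 0.2043]
tool_rot: [[0.166, 0.986, 0.002], [0.986, -0.166, 0.0], [0.0, 0.001, -1.0]]
wrist_force: [-10.0, -24.2, 6.7]
opening: 0.182
```

>>> drive_tool(moves="0 0.001 0 0 0 0 0; 0 0.001 0 0 0 0 0; 30 0 0 0 0 0 0; 30 0 0 0 0 0 0; 30 0 0 0 0 0 0; 60 0 0 -0.02 0 0 0; 60 0 0 -0.06 0 0 0; 60 0 0 -0.1 0 0 0")

```text
t: 5.63
tool_pos: [0.5926, 0.2575, 0.3002]
tool_rot: [[0.166, 0.986, -0.005], [0.986, -0.166, -0.002], [-0.002, -0.004, -1.0]]
wrist_force: [1.1, 0.7, 1.3]
opening: 0.601
```

```bash
python3 - <<'E'
from h import *
f=grab('top','3');g=grab('side','3');F=f['pixels'].astype(float);G=g['pixels'].astype(float)
f2=load('top','2')
for tag,I,fr,roi in (('top',F,f,(183,212,262,284)),('top2',f2['pixels'].astype(float),f2,(183,212,262,284)),('side',G,g,(205,226,274,300))):
    d=I[...,2]-I[...,0];y0,y1,x0,x1=roi
    m=np.zeros(d.shape,bool);m[y0:y1,x0:x1]=d[y0:y1,x0:x1]>(32 if tag!='side' else 60)
    for a,c,l in blobs(m,20):
        pts=np.argwhere(l)[:,::-1].astype(np.float32);r=cv2.minAreaRect(cv2.convexHull(pts))
        print(tag,a,c,r,onz(fr,r[0],.022 if tag!='side' else .018))
        b=cv2.boxPoints(r);X=onz(fr,b,.022);print(np.round(X[:,:2],4).tolist())
go(.58,.09,.3,-9.7)
E
```

```text
top 173 [269.9 196.7] ((269.8077087402344, 196.9615478515625), (12.159200668334961, 14.904827117919922), 11.309932708740234) [[0.55870041 0.0848721  0.022     ]]
[[0.5416, 0.1062], [0.5835, 0.0974], [0.5759, 0.0635], [0.5341, 0.0724]]
top2 175 [269.8 196.7] ((269.8077087402344, 196.9615478515625), (12.159199714660645, 14.904827117919922), 11.309932708740234) [[0.55870041 0.0848721  0.022     ]]
[[0.5416, 0.1062], [0.5835, 0.0974], [0.5759, 0.0635], [0.5341, 0.0724]]
side 116 [286.3 215.7] ((286.41766357421875, 215.62939453125), (8.351822853088379, 14.642807960510254), 77.47119140625) [[0.55969945 0.08517821 0.018     ]]
[[0.5428, 0.1059], [0.5912, 0.0965], [0.5697, 0.055], [0.523, 0.0646]]
t 5.73 pos [0.594  0.2581 0.3115] jaw -9.57 F [0.9 0.3 1. ] op 0.597
shift [-0.1681  0.014   0.0104] turn [ 0.0127 -0.0075  0.0023]
```

Cassette 1 is at (0.5587, 0.0849) in the top view and (0.5597, 0.0852) in the side view. The slide's measured travel direction gives the axis at -10.9°. Moving over it.

>>> drive_tool(moves="80 -0.035 -0.001 0 0 0 0.01; 80 -0.07 -0.002 0 0 0 0.02; 80 -0.105 -0.003 0 0 0 0.023; 80 -0.14 -0.004 0 0 0 0.023; 80 -0.177 -0.005 0.01 0 0 0.023; 80 -0.177 -0.005 0.03 0 0 0.023; 80 -0.177 -0.005 0.05 0 0 0.023; 80 -0.177 -0.005 0.07 0 0 0.023")

```text
t: 6.4
tool_pos: [0.5587, 0.083, 0.2315]
tool_rot: [[0.191, 0.982, 0.002], [0.982, -0.191, 0.0], [0.001, 0.002, -1.0]]
wrist_force: [-0.1, 0.0, 0.4]
opening: 0.797
```

```bash
python3 -c "
from h import *
manip.grab_frame('top')
go(.5593,.0845,.177,-10.9)"
```

```text
t 6.45 pos [0.5575 0.0832 0.2261] jaw -10.95 F [-1.   0.5 -4.6] op 0.799
shift [0.0016 0.0018 0.0491] turn [-0.0055  0.0014 -0.0009]
```

>>> drive_tool(moves="80 0.001 0.001 0.01 0 0 0; 80 0.001 0.001 0.02 0 0 0; 80 0.001 0.001 0.03 0 0 0; 80 0.001 0.001 0.04 0 0 0; 80 0.001 0.001 0.047 0 0 0; 80 0.001 0.001 0.047 0 0 0; 80 0.001 0.001 0.047 0 0 0; 80 0.001 0.001 0.047 0 0 0")

```text
t: 7.12
tool_pos: [0.56, 0.0848, 0.1852]
tool_rot: [[0.189, 0.982, 0.001], [0.982, -0.189, 0.0], [0.0, 0.001, -1.0]]
wrist_force: [0.2, 0.6, 0.4]
opening: 0.803
```

```bash
python3 -c "
from h import *
go(.5593,.0845,.177,-10.9)"
```

```text
t 7.12 pos [0.56   0.0848 0.1852] jaw -10.88 F [0.2 0.6 0.4] op 0.803
shift [-0.0005 -0.0006  0.0082] turn [ 0.0008 -0.0002  0.0003]
```

>>> drive_tool(moves="70 0 0 0.004 0 0 0; 60 0 0 0.008 0 0 0; 60 0 0 0.008 0 0 0; 55 0 0 0.008 0 0 0; 50 0 0 0.008 0 0 0; 45 0 0 0.008 0 0 0; 40 0 0 0.008 0 0 0; 40 0 0 0.008 0 0 0", force=20)

```text
t: 7.78
tool_pos: [0.5598, 0.0848, 0.1769]
tool_rot: [[0.189, 0.982, 0.0], [0.982, -0.189, 0.0], [0.0, 0.0, -1.0]]
wrist_force: [0.7, 0.5, 0.8]
opening: 0.459
```

>>> drive_tool(moves="30 0 0 0 0 0 0; 30 0 0 0 0 0 0; 30 0 0 0 0 0 0; 30 0 0 -0.003 0 0 0; 30 0 0 -0.008 0 0 0; 30 0 0 -0.015 0 0 0; 30 0 0 -0.015 0 0 0; 30 0 0 -0.015 0 0 0")

```text
t: 8.45
tool_pos: [0.5601, 0.0848, 0.1927]
tool_rot: [[0.189, 0.982, 0.002], [0.982, -0.189, 0.0], [0.0, 0.002, -1.0]]
wrist_force: [-0.3, 0.7, -0.1]
opening: 0.463
```

```bash
python3 - <<'E'
from h import *
go(.5593,.0845,.177,-10.9)
f=grab('top','4');g=grab('side','4')
a=cv2.resize(f['pixels'][150:225,190:300],None,fx=4,fy=4,interpolation=cv2.INTER_CUBIC);b=cv2.resize(g['pixels'][150:240,240:330],None,fx=4,fy=4,interpolation=cv2.INTER_CUBIC)
W=np.zeros((440,800,3),np.uint8);W[:300,:440]=a;W[:360,440:800]=b;cv2.imwrite('pics/v4.png',W)
E
```

```text
t 8.45 pos [0.5601 0.0848 0.1927] jaw -10.89 F [-0.3  0.7 -0.1] op 0.463
shift [-0.0005 -0.0007  0.0157] turn [ 0.0017 -0.0005  0.0003]
```

View pics/v4.png

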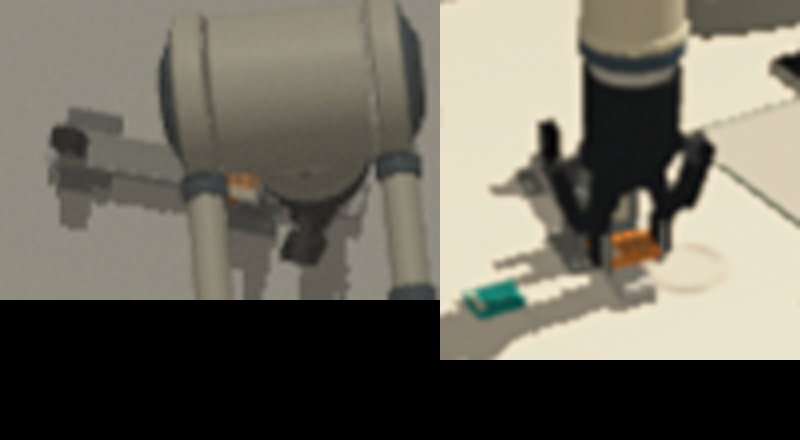

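The side view shows the cassette held level between the fingers, with an opening of 39.4 mm. Carrying it to nest_2.

>>> drive_tool(moves="30 0 0 -0.015 0 0 0; 30 -0.015 0 -0.03 0 0 -0.02; 30 -0.035 0.001 -0.04 0 0 -0.05; 30 -0.06 0.001 -0.04 0 0 -0.08; 30 -0.09 0.002 -0.04 0 0 -0.11; 30 -0.12 0.002 -0.04 0 0 -0.14; 30 -0.15 0.003 -0.04 0 0 -0.17; 30 -0.18 0.003 -0.04 0 0 -0.2")

```text
t: 9.22
tool_pos: [0.5282, -0.0938, 0.2314]
tool_rot: [[-0.012, 1.0, -0.0], [1.0, 0.012, 0.0], [0.0, -0.0, -1.0]]
wrist_force: [-0.5, 0.0, -0.0]
opening: 0.465
```

```bash
python3 -c "
from h import *
go(.505,-.2295,.205,4.6)"
```

```text
t 9.22 pos [ 0.5282 -0.0938  0.2314] jaw 0.68 F [-0.5  0.  -0. ] op 0.465
shift [-0.1355 -0.0248  0.0264] turn [-0.0003 -0.     -0.0685]
```

>>> drive_tool(moves="30 -0.03 -0.005 0 0 0 -0.02; 30 -0.06 -0.01 0 0 0 -0.04; 30 -0.085 -0.016 0 0 0 -0.06; 30 -0.11 -0.02 0 0 0 -0.068; 30 -0.128 -0.024 0.005 0 0 -0.068; 30 -0.136 -0.025 0.015 0 0 -0.068; 30 -0.136 -0.025 0.023 0 0 -0.068; 30 -0.136 -0.025 0.026 0 0 -0.068")

```text
t: 9.88
tool_pos: [0.5046, -0.2282, 0.2031]
tool_rot: [[-0.077, 0.997, -0.003], [0.997, 0.077, 0.002], [0.003, -0.003, -1.0]]
wrist_force: [-0.6, 0.3, -0.4]
opening: 0.463
```

```bash
python3 - <<'E'
from h import *
manip.grab_frame('top')
f=grab('top','5');g=grab('side','5')
go(.505,-.2295,.179,4.6)
a=cv2.resize(f['pixels'][180:250,330:410],None,fx=5,fy=5,interpolation=cv2.INTER_CUBIC);b=cv2.resize(g['pixels'][215:310,300:380],None,fx=5,fy=5,interpolation=cv2.INTER_CUBIC)
W=np.zeros((475,800,3),np.uint8);W[:350,:400]=a;W[:,400:800]=b;cv2.imwrite('pics/v5.png',W)
E
```

```text
t 10.03 pos [ 0.5052 -0.2275  0.2048] jaw 4.55 F [0.  0.1 0.2] op 0.459
shift [-0.002  -0.0003  0.0258] turn [-0.0013 -0.0013 -0.0009]
```

View pics/v5.png

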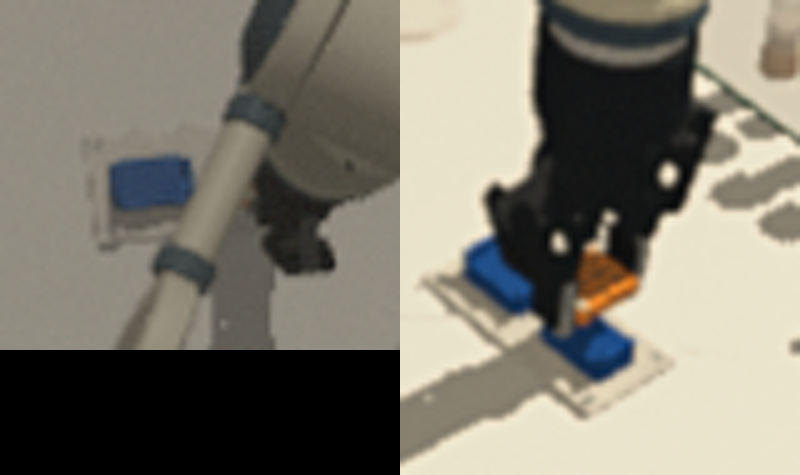

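The side view shows the cassette level over nest_2, with its lower front edge running from about (335,280) to (347,273) in image pixels. I'll check that edge against its expected position.

```bash
python3 - <<'E'
from h import *
g=load('side','5');G=g['pixels'].astype(float)
c=np.array([.5052,-.2275]);a=np.radians(4.55);ex=np.array([np.cos(a),np.sin(a)]);ey=np.array([-np.sin(a),np.cos(a)])
z0=.2048-.163
for dy in(-.016,-.019):
  print(dy,[np.round(proj(g,[np.r_[c+ex*sx*.02+ey*dy,z]])[0],1).tolist() for sx in(-1,0,1) for z in(z0,z0+.008)])
d=(G[...,2]-G[...,0]);m=d>75
ys,xs=np.where(m[262:284,330:350]);
for x in range(335,350):
    col=d[258:286,x]; r=np.where(col>75)[0]
    if len(r): print(x,258+r.min(),258+r.max(),end=' | ')
# bottom front edge: subpixel crossing per column -> world on z0 plane, offset in carrier y from tool
print()
for x in range(337,347):
    col=d[258:290,x];r=np.where(col>75)[0].max();
    v=258+r+.5+ (col[r+1]-20)/(130-20) if r+1<len(col) else 0
    P=onz(g,[x,v-.5],z0)[0][:2]-c;print(x,round(v,1),np.round([P@ex,P@ey],4))
E
```

```text
-0.016 [[335.9, 279.5], [336.2, 277.1], [341.7, 276.1], [342.0, 273.6], [347.4, 272.7], [347.7, 270.3]]
-0.019 [[336.8, 280.1], [337.0, 277.7], [342.6, 276.7], [342.9, 274.3], [348.3, 273.3], [348.6, 271.0]]
335 277 278 | 336 270 279 | 337 265 278 | 338 264 277 | 339 265 277 | 340 266 276 | 341 267 276 | 342 267 275 | 343 268 275 | 344 269 274 | 345 270 273 | 346 270 273 | 347 270 272 | 
337 278.9 [-0.0152 -0.0148]
338 277.8 [-0.0105 -0.0135]
339 277.4 [-0.0075 -0.014 ]
340 276.9 [-0.0044 -0.0143]
341 276.8 [-0.002  -0.0155]
342 276.0 [ 0.0021 -0.0148]
343 275.7 [ 0.0046 -0.0158]
344 274.9 [ 0.0087 -0.0152]
345 273.9 [ 0.0134 -0.014 ]
346 273.7 [ 0.0158 -0.0151]
```

The edge agrees to about 1 mm, so I'll shift 2 mm in -y and lower.

>>> drive_tool(moves="30 -0.002 0 0 0 0 0; 30 -0.002 0 0.006 0 0 0; 30 -0.002 0 0.012 0 0 0; 30 -0.002 0 0.018 0 0 0; 30 -0.002 0 0.022 0 0 0; 30 -0.002 0 0.0245 0 0 0; 30 -0.002 0 0.0245 0 0 0; 30 -0.002 0 0.0245 0 0 0")

```text
t: 10.7
tool_pos: [0.5052, -0.2308, 0.1809]
tool_rot: [[-0.078, 0.997, -0.0], [0.997, 0.078, 0.0], [0.0, -0.0, -1.0]]
wrist_force: [0.0, 0.2, 0.4]
opening: 0.46
```

```bash
python3 -c "
from h import *
go(.505,-.2295,.179,4.6)"
```

```text
t 10.7 pos [ 0.5052 -0.2308  0.1809] jaw 4.47 F [0.  0.2 0.4] op 0.46
shift [ 0.0013 -0.0001  0.0019] turn [-0.0004 -0.0002 -0.0023]
```

>>> drive_tool(moves="30 0.001 0 0.001 0 0 0; 30 0.001 0 0.0018 0 0 0; 30 0.001 0 0.0018 0 0 0; 30 0.001 0 0.0018 0 0 0; 48 0.001 0 0.0018 0 0 0; 52 0.001 0 0.0018 0 0 0; 60 0.001 0 0.0018 0 0 0; 65 0.001 0 0.0018 0 0 0")

```text
t: 11.37
tool_pos: [0.5052, -0.2298, 0.1795]
tool_rot: [[-0.078, 0.997, 0.0], [0.997, 0.078, -0.0], [-0.0, 0.0, -1.0]]
wrist_force: [-0.1, -0.4, -0.2]
opening: 0.651
```

>>> drive_tool(moves="65 0 0 0 0 0 0; 65 0 0 -0.01 0 0 0; 65 0 0 -0.03 0 0 0; 65 0.015 0 -0.06 0 0 0.02; 65 0.04 0.002 -0.09 0 0 0.05; 65 0.07 0.005 -0.11 0 0 0.08; 65 0.1 0.01 -0.12 0 0 0.12; 65 0.13 0.015 -0.12 0 0 0.16")

```text
t: 12.03
tool_pos: [0.5103, -0.098, 0.3045]
tool_rot: [[0.085, 0.996, 0.007], [0.996, -0.085, -0.002], [-0.001, 0.007, -1.0]]
wrist_force: [-0.1, 0.3, 0.4]
opening: 0.652
```

```bash
python3 - <<'E'
from h import *
go(.593,.257,.30,-10.9)
f=grab('top','6');g=grab('side','6');F=f['pixels'].astype(float);G=g['pixels'].astype(float)
for tag,I,fr,roi,th in (('top',F,f,(195,230,365,400),32),('side',G,g,(255,300,315,360),75)):
    d=I[...,2]-I[...,0];y0,y1,x0,x1=roi
    m=np.zeros(d.shape,bool);m[y0:y1,x0:x1]=d[y0:y1,x0:x1]>th
    for a,c,l in blobs(m,20):
        r=cv2.minAreaRect(cv2.convexHull(np.argwhere(l)[:,::-1].astype(np.float32)))
        print(tag,a,c,r,onz(fr,r[0],.024 if tag=='top' else .020),'exp',proj(fr,[[.505,-.2295,.024 if tag=='top' else .02]]))
a=cv2.resize(f['pixels'][180:250,330:410],None,fx=5,fy=5,interpolation=cv2.INTER_CUBIC);b=cv2.resize(g['pixels'][215:310,300:380],None,fx=5,fy=5,interpolation=cv2.INTER_CUBIC)
W=np.zeros((475,800,3),np.uint8);W[:350,:400]=a;W[:,400:800]=b;cv2.imwrite('pics/v6.png',W)
E
```

```text
t 12.03 pos [ 0.5103 -0.098   0.3045] jaw -4.86 F [-0.1  0.3  0.4] op 0.652
shift [0.3608 0.0523 0.0044] turn [0.0073 0.0008 0.1055]
top 38 [385.5 215.4] ((385.05767822265625, 214.7884521484375), (10.982503890991211, 4.118439197540283), 78.69007110595703) [[ 0.50122385 -0.23975719  0.024     ]] exp [[381.37954636 213.53057928]]
side 165 [337.4 279.3] ((337.1348571777344, 279.4157409667969), (12.083977699279785, 17.171966552734375), 57.9946174621582) [[ 0.50555103 -0.22943215  0.02      ]] exp [[336.98406498 279.51365973]]
```

View pics/v6.png

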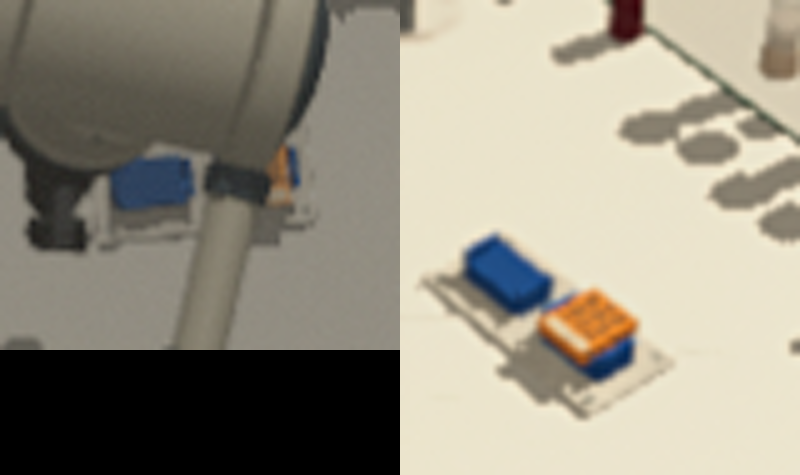

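In the side view the cassette sits squarely between both blue fences, with its centre at (337.1,279.4) against an expected (337.0,279.5). Back to the grip.

>>> drive_tool(moves="65 0.03 0.004 0 0 0 0.01; 65 0.07 0.01 0 0 0 0.03; 65 0.11 0.016 0 0 0 0.05; 65 0.15 0.022 0 0 0 0.07; 65 0.19 0.028 0 0 0 0.09; 65 0.23 0.034 0 0 0 0.1055; 65 0.27 0.04 0 0 0 0.1055; 65 0.31 0.046 0 0 0 0.1055")

```text
t: 12.8
tool_pos: [0.5816, 0.2075, 0.2997]
tool_rot: [[0.186, 0.982, 0.0], [0.982, -0.186, -0.0], [-0.0, 0.0, -1.0]]
wrist_force: [0.8, 0.2, 0.0]
opening: 0.65
```

```bash
python3 -c "
from h import *
manip.grab_frame('top')
go(.592,.257,.205,-10.9)"
```

```text
t 12.85 pos [0.5818 0.2137 0.2987] jaw -10.45 F [-5.4  2.  -1.6] op 0.646
shift [0.044  0.0023 0.0939] turn [-0.0011 -0.0044  0.0078]
```

>>> drive_tool(moves="60 0.025 0.001 0 0 0 0.006; 55 0.044 0.002 0 0 0 0.006; 50 0.046 0.002 0.02 0 0 0.006; 45 0.046 0.002 0.045 0 0 0.006; 45 0.046 0.002 0.07 0 0 0.006; 40 0.046 0.002 0.09 0 0 0.006; 40 0.046 0.002 0.095 0 0 0.006; 40 0.046 0.002 0.095 0 0 0.006")

```text
t: 13.52
tool_pos: [0.5914, 0.2502, 0.2021]
tool_rot: [[0.192, 0.981, -0.004], [0.981, -0.192, -0.002], [-0.003, -0.004, -1.0]]
wrist_force: [0.3, -0.1, -0.2]
opening: 0.396
```

>>> drive_tool(moves="15 0 0 0 0 0 0; 0 0 0 0 0 0 0; 0 0 0 0 0 0 0; 0 0 0 0 0 0 0; 0 0 0 0 0 0 0; 0 0 0 0 0 0 0; 0 0 0 0 0 0 0; 0 0 0 0 0 0 0", force=20)

```text
t: 14.18
tool_pos: [0.5917, 0.251, 0.2064]
tool_rot: [[0.192, 0.981, 0.001], [0.981, -0.192, 0.0], [0.0, 0.001, -1.0]]
wrist_force: [-4.9, -0.8, 1.2]
opening: 0.183
```

```bash
python3 - <<'E'
from h import *
go(.592,.257,.205,-10.9)
f=grab('top','7')
F=f['pixels'].astype(float);d=F[...,2]-F[...,0];m=np.zeros(d.shape,bool);m[195:230,365:400]=d[195:230,365:400]>32
for a,c,l in blobs(m,20):
    r=cv2.minAreaRect(cv2.convexHull(np.argwhere(l)[:,::-1].astype(np.float32)));print(a,c,r,onz(f,r[0],.024))
E
```

```text
t 14.18 pos [0.5917 0.251  0.2064] jaw -11.07 F [-4.9 -0.8  1.2] op 0.183
shift [ 0.0059 -0.0008  0.0014] turn [ 0.0006 -0.0005 -0.003 ]
173 [381.3 213.2] ((381.43902587890625, 213.45120239257812), (15.349983215332031, 11.816173553466797), 83.6598129272461) [[ 0.50522213 -0.22967853  0.024     ]]
```

Top view puts cassette 1 at (0.5052, -0.2297), which is on nest_2. Pushing the slide again.

>>> drive_tool(moves="0 -0.008 0 0 0 0 0; 0 -0.018 0 0 0 0 0; 0 -0.028 0 0 0 0 0; 0 -0.038 0 0 0 0 0; 0 -0.048 0 0 0 0 0; 0 -0.058 0 0 0 0 0; 0 -0.066 0 0 0 0 0; 0 -0.07 0 0 0 0 0")

```text
t: 14.9
tool_pos: [0.5781, 0.1837, 0.2064]
tool_rot: [[0.191, 0.982, 0.003], [0.981, -0.191, 0.008], [0.009, 0.001, -1.0]]
wrist_force: [0.2, 23.4, -1.4]
opening: 0.178
```

>>> drive_tool(moves="0 -0.002 0 0 0 0 0; 0 -0.002 0 0 0 0 0; 0 -0.002 0 0 0 0 0; 0 -0.002 0 0 0 0 0; 0 -0.002 0 0 0 0 0; 0 -0.002 0 0 0 0 0; 0 -0.002 0 0 0 0 0; 0 -0.002 0 0 0 0 0")

```text
t: 15.57
tool_pos: [0.5779, 0.1836, 0.2063]
tool_rot: [[0.19, 0.982, 0.004], [0.982, -0.19, 0.009], [0.01, 0.002, -1.0]]
wrist_force: [-1.0, 17.5, -0.2]
opening: 0.18
```

>>> drive_tool(moves="0 0.008 0 0 0 0 0; 0 0.018 0 0 0 0 0; 0 0.028 0 0 0 0 0; 0 0.038 0 0 0 0 0; 0 0.048 0 0 0 0 0; 0 0.058 0 0 0 0 0; 0 0.068 0 0 0 0 0; 0 0.074 0 0 0 0 0")

```text
t: 16.23
tool_pos: [0.5919, 0.2521, 0.2061]
tool_rot: [[0.192, 0.981, -0.001], [0.981, -0.192, -0.004], [-0.004, 0.0, -1.0]]
wrist_force: [-12.4, -22.1, 13.8]
opening: 0.181
```

>>> drive_tool(moves="0 0.001 0 0 0 0 0; 0 0.001 0 0 0 0 0; 30 0 0 0 0 0 0; 30 0 0 0 0 0 0; 30 0 0 0 0 0 0; 60 0 0 -0.02 0 0 0; 60 0 0 -0.06 0 0 0; 60 0 0 -0.1 0 0 0")

```text
t: 16.9
tool_pos: [0.5919, 0.2527, 0.3034]
tool_rot: [[0.192, 0.981, -0.004], [0.981, -0.192, -0.001], [-0.002, -0.003, -1.0]]
wrist_force: [0.7, 0.0, 1.5]
opening: 0.604
```

```bash
python3 - <<'E'
from h import *
manip.grab_frame('top')
f=grab('top','8');g=grab('side','8');F=f['pixels'].astype(float);G=g['pixels'].astype(float)
for tag,I,fr,roi in (('top',F,f,(183,212,262,284)),('side',G,g,(205,226,274,300))):
    d=I[...,2]-I[...,0];y0,y1,x0,x1=roi
    m=np.zeros(d.shape,bool);m[y0:y1,x0:x1]=d[y0:y1,x0:x1]>(32 if tag!='side' else 60)
    for a,c,l in blobs(m,20):
        r=cv2.minAreaRect(cv2.convexHull(np.argwhere(l)[:,::-1].astype(np.float32)))
        print(tag,a,c,r,onz(fr,r[0],.022 if tag!='side' else .018))
go(.5597,.0845,.30,-10.9)
E
```

```text
top 170 [269.6 196.8] ((269.4999694824219, 196.99998474121094), (11.836727142333984, 14.960308074951172), 9.462322235107422) [[0.55860703 0.08574846 0.022     ]]
side 115 [286.2 215.6] ((286.4038391113281, 215.51922607421875), (8.236878395080566, 14.708710670471191), 78.69007110595703) [[0.56000791 0.08572281 0.018     ]]
t 17.05 pos [0.593  0.2532 0.3108] jaw -11.09 F [ 0.5 -0.2 -0.3] op 0.596
shift [-0.172  -0.0003  0.0098] turn [ 0.0096 -0.0058 -0.0032]
```

>>> drive_tool(moves="80 -0.035 0 0 0 0 0; 80 -0.07 0 0 0 0 0; 80 -0.105 0 0 0 0 0; 80 -0.14 0 0 0 0 0; 80 -0.171 0 0.01 0 0 0; 80 -0.171 0 0.03 0 0 0; 80 -0.171 0 0.05 0 0 0; 80 -0.171 0 0.07 0 0 0")

```text
t: 17.72
tool_pos: [0.559, 0.0842, 0.2329]
tool_rot: [[0.194, 0.981, 0.0], [0.981, -0.194, 0.0], [0.0, 0.0, -1.0]]
wrist_force: [-0.3, -0.1, -0.1]
opening: 0.799
```

>>> drive_tool(moves="80 0 0 0.01 0 0 0; 80 0 0 0.02 0 0 0; 80 0 0 0.03 0 0 0; 80 0 0 0.038 0 0 0; 80 0 0 0.044 0 0 0; 75 0 0 0.044 0 0 0; 70 0 0 0.044 0 0 0; 65 0 0 0.044 0 0 0")

```text
t: 18.38
tool_pos: [0.5596, 0.0853, 0.1912]
tool_rot: [[0.192, 0.981, 0.001], [0.981, -0.192, 0.0], [0.0, 0.001, -1.0]]
wrist_force: [0.5, -0.7, -0.9]
opening: 0.652
```

```bash
python3 -c "
from h import *
manip.grab_frame('top')
go(.5597,.0848,.177,-10.9)"
```

```text
t 18.43 pos [0.5596 0.0852 0.1913] jaw -11.08 F [-0.5  0.1  0.9] op 0.648
shift [-0.0004  0.0002  0.0143] turn [ 0.0016 -0.0004 -0.0032]
```

>>> drive_tool(moves="65 0 0 0.006 0 0 0; 65 0 0 0.012 0 0 0; 60 0 0 0.0143 0 0 0; 55 0 0 0.0143 0 0 0; 50 0 0 0.0143 0 0 0; 45 0 0 0.0143 0 0 0; 40 0 0 0.0143 0 0 0; 35 0 0 0.0143 0 0 0", force=20)

```text
t: 19.1
tool_pos: [0.5594, 0.0852, 0.1763]
tool_rot: [[0.192, 0.981, 0.0], [0.981, -0.192, -0.0], [0.0, 0.0, -1.0]]
wrist_force: [0.0, -0.4, -0.8]
opening: 0.465
```

>>> drive_tool(moves="30 0 0 0 0 0 0; 30 0 0 0 0 0 0; 30 0 0 0 0 0 0; 30 0 0 -0.003 0 0 0; 30 0 0 -0.008 0 0 0; 30 0 0 -0.02 0 0 0; 30 0 0 -0.035 0 0 0; 30 0 0 -0.05 0 0 0")

```text
t: 19.77
tool_pos: [0.5593, 0.0852, 0.2276]
tool_rot: [[0.192, 0.981, 0.0], [0.981, -0.192, 0.0], [0.0, 0.0, -1.0]]
wrist_force: [0.7, 0.3, -0.9]
opening: 0.458
```

```bash
python3 -c "
from h import *
manip.grab_frame('top')
go(.500,-.1695,.215,4.6)"
```

```text
t 19.82 pos [0.5602 0.0852 0.2317] jaw -11.09 F [1.5 0.3 2.9] op 0.462
shift [-0.2616 -0.0102  0.0162] turn [ 0.0062 -0.0009 -0.2738]
```

>>> drive_tool(moves="30 -0.012 0 0 0 0 -0.02; 30 -0.035 -0.001 0 0 0 -0.05; 30 -0.065 -0.002 0 0 0 -0.09; 30 -0.095 -0.003 0 0 0 -0.13; 30 -0.125 -0.005 0 0 0 -0.17; 30 -0.155 -0.006 0 0 0 -0.21; 30 -0.185 -0.007 0 0 0 -0.24; 30 -0.215 -0.008 0 0 0 -0.27")

```text
t: 20.48
tool_pos: [0.5096, -0.1256, 0.2269]
tool_rot: [[-0.078, 0.997, 0.001], [0.997, 0.078, -0.0], [-0.001, 0.001, -1.0]]
wrist_force: [1.1, -0.8, -0.3]
opening: 0.462
```

>>> drive_tool(moves="30 -0.02 -0.006 0 0 0 -0.004; 30 -0.035 -0.011 0 0 0 -0.004; 30 -0.043 -0.014 0.004 0 0 -0.004; 30 -0.045 -0.015 0.01 0 0 -0.004; 30 -0.045 -0.015 0.018 0 0 -0.004; 30 -0.045 -0.015 0.023 0 0 -0.004; 30 -0.045 -0.015 0.023 0 0 -0.004; 30 -0.045 -0.015 0.023 0 0 -0.004")

```text
t: 21.15
tool_pos: [0.4986, -0.1693, 0.2021]
tool_rot: [[-0.082, 0.997, -0.002], [0.997, 0.082, 0.001], [0.001, -0.001, -1.0]]
wrist_force: [-0.1, 0.0, -0.3]
opening: 0.461
```

```bash
python3 - <<'E'
from h import *
manip.grab_frame('top')
g=grab('side','9');go(.5003,-.1698,.179,4.6)
s=manip.read_state();R=np.array(s['tool_rot']);G=g['pixels'].astype(float);d=G[...,2]-G[...,0]
c=np.array(s['tool_pos'][:2]);ex=R[:2,1];ey=R[:2,0];z0=s['tool_pos'][2]-.163
e=[proj(g,[np.r_[c+ex*sx*.02-ey*.016,z0]])[0] for sx in(-1,1)];print(np.round(e,1).tolist())
for x in range(int(e[0][0])+2,int(e[1][0])-1,2):
    y=int(np.interp(x,[e[0][0],e[1][0]],[e[0][1],e[1][1]]));col=d[y-8:y+6,x];r=np.where(col>75)[0]
    if len(r) and r.max()+1<len(col):
        r=r.max();v=y-8+r+(col[r+1]-20)/110;P=onz(g,[x,v],z0)[0][:2]-c;print(x,round(v,1),np.round([P@ex,P@ey],4))
E
```

```text
t 21.25 pos [ 0.4988 -0.1697  0.2032] jaw 4.67 F [-0.3 -0.4  0.4] op 0.46
shift [-0.0002  0.0015  0.0242] turn [ 0.0002 -0.      0.0013]
[[319.5, 267.8], [330.9, 261.5]]
321 265.4 [-0.0106 -0.0115]
323 264.2 [-0.0036 -0.0114]
325 264.2 [ 0.0005 -0.0145]
327 262.4 [ 0.0094 -0.0126]
```

>>> drive_tool(moves="30 -0.001 0.0015 0.003 0 0 0; 30 -0.001 0.0015 0.008 0 0 0; 30 -0.001 0.0015 0.013 0 0 0; 30 -0.001 0.0015 0.018 0 0 0; 30 -0.001 0.0015 0.022 0 0 0; 30 -0.001 0.0015 0.0235 0 0 0; 30 -0.001 0.0015 0.0235 0 0 0; 30 -0.001 0.0015 0.0235 0 0 0")

```text
t: 21.92
tool_pos: [0.5001, -0.1712, 0.1795]
tool_rot: [[-0.08, 0.997, -0.0], [0.997, 0.08, 0.0], [0.0, -0.0, -1.0]]
wrist_force: [-0.2, -0.4, -0.4]
opening: 0.46
```

```bash
python3 -c "
from h import *
g=grab('side','10')
go(.5003,-.1705,.179,4.6)
cv2.imwrite('pics/v10.png',cv2.resize(g['pixels'][215:310,290:380],None,fx=6,fy=6,interpolation=cv2.INTER_CUBIC))"
```

```text
t 21.97 pos [ 0.5002 -0.1712  0.1797] jaw 4.61 F [-0.4 -0.   0.8] op 0.463
shift [0.0007 0.0002 0.0007] turn [0.0002 0.0001 0.0001]
```

View pics/v10.png

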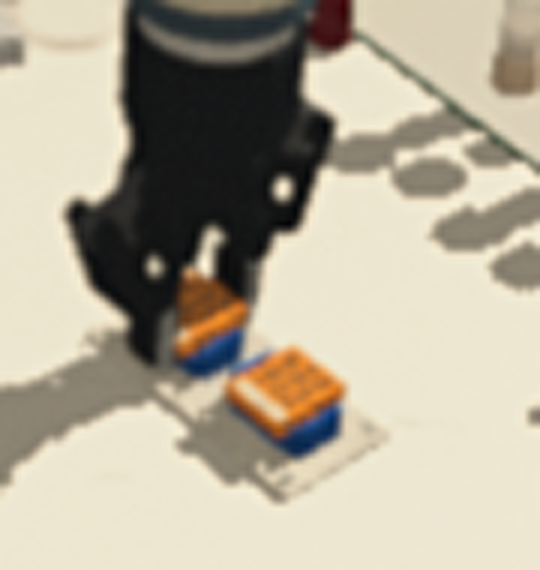

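The second cassette sits behind its front fence just like the first one, with no contact force. Releasing.

>>> drive_tool(moves="30 0 0 0.0005 0 0 0; 48 0 0 0.0005 0 0 0; 52 0 0 0.0005 0 0 0; 58 0 0 0.0005 0 0 0; 65 0 0 0.0005 0 0 0; 65 0 0 0.0005 0 0 0; 65 0 0 -0.01 0 0 0; 65 0 0 -0.03 0 0 0")

```text
t: 22.63
tool_pos: [0.4993, -0.1708, 0.2076]
tool_rot: [[-0.08, 0.997, -0.005], [0.997, 0.08, 0.002], [0.002, -0.005, -1.0]]
wrist_force: [0.4, 0.2, -1.0]
opening: 0.65
```

>>> drive_tool(moves="65 0 0 -0.03 0 0 0; 65 0.03 0 -0.06 0 0 0; 65 0.065 0 -0.08 0 0 0; 65 0.1 0 -0.1 0 0 0; 65 0.14 0 -0.1 0 0 0; 65 0.18 0 -0.1 0 0 0; 65 0.21 0 -0.1 0 0 0; 65 0.23 0 -0.1 0 0 0")

```text
t: 23.3
tool_pos: [0.4809, 0.0608, 0.311]
tool_rot: [[-0.083, 0.997, 0.002], [0.997, 0.083, 0.001], [0.001, 0.002, -1.0]]
wrist_force: [0.6, -0.0, 0.7]
opening: 0.652
```

```bash
python3 - <<'E'
from h import *
manip.grab_frame('top')
f=grab('top','11');g=grab('side','11');F=f['pixels'].astype(float);G=g['pixels'].astype(float);go(.5,.1,.3,4.6)
for tag,I,fr,roi,th in (('top',F,f,(195,230,345,400),32),('side',G,g,(250,300,308,360),75)):
    d=I[...,2]-I[...,0];y0,y1,x0,x1=roi
    m=np.zeros(d.shape,bool);m[y0:y1,x0:x1]=d[y0:y1,x0:x1]>th
    for a,c,l in blobs(m,20):
        r=cv2.minAreaRect(cv2.convexHull(np.argwhere(l)[:,::-1].astype(np.float32)))
        print(tag,a,r,np.round(onz(fr,r[0],.024 if tag=='top' else .020),4))
a=cv2.resize(f['pixels'][160:235,195:400],None,fx=3.9,fy=3.9,interpolation=cv2.INTER_CUBIC);b=cv2.resize(g['pixels'][165:300,240:370],None,fx=2.2,fy=2.2,interpolation=cv2.INTER_CUBIC)
W=np.zeros((600,800,3),np.uint8);W[:a.shape[0],:a.shape[1]]=a;W[300:300+b.shape[0],:b.shape[1]]=b;cv2.imwrite('pics/v11.png',W)
E
```

```text
t 23.45 pos [0.4814 0.0593 0.3105] jaw 4.79 F [ 0.  -0.3  1. ] op 0.646
shift [0.039  0.0219 0.0105] turn [0.001  0.0002 0.0033]
top 170 ((381.225341796875, 213.46533203125), (15.433805465698242, 11.708402633666992), 81.25383758544922) [[ 0.5052 -0.2291  0.024 ]]
top 175 ((360.50775146484375, 215.5615692138672), (15.380306243896484, 11.783299446105957), 82.87498474121094) [[ 0.5004 -0.1702  0.024 ]]
side 151 ((321.0615539550781, 267.10772705078125), (10.915055274963379, 16.620651245117188), 60.2551155090332) [[ 0.5002 -0.1699  0.02  ]]
side 166 ((337.1348571777344, 279.4157409667969), (12.083977699279785, 17.171966552734375), 57.9946174621582) [[ 0.5056 -0.2294  0.02  ]]
```

View pics/v11.png

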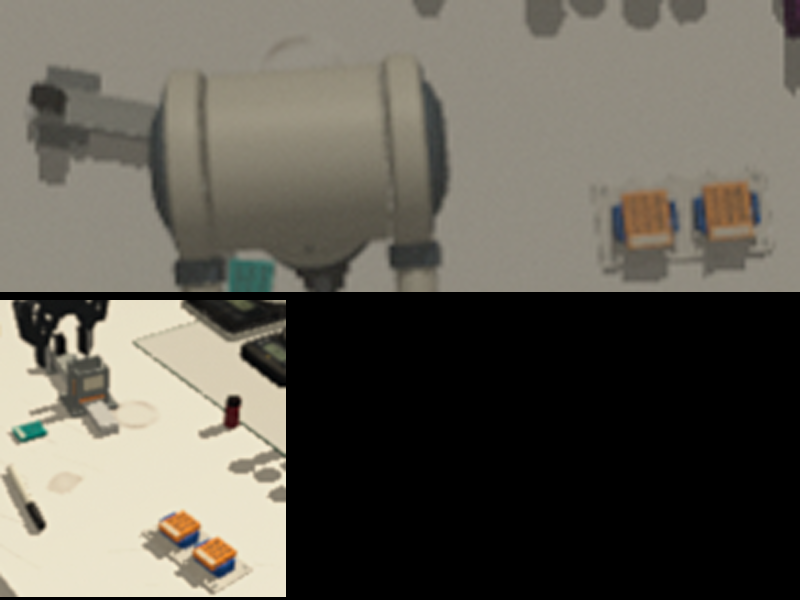

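The last picture shows both cassettes square between their fences, the tongue empty and the bystanders in place. One numeric check of the slide before hand-in.

```bash
python3 - <<'E'
from h import *
for t in('0','11'):
    F=load('top',t)['pixels'].astype(float);a,n=soft((135-F.max(2))/105,(181,190,203,216));print(t,'grip top',a,n,onz(load('top',t),a,.037))
    g=load('side',t);d=g['pixels'].astype(float);d=d[...,2]-d[...,0]
    m=np.zeros(d.shape,bool);m[185:220,262:300]=d[185:220,262:300]>60
    print([(a,c.tolist()) for a,c,l in blobs(m,3)])
for t in ('0','11'):
    g=load('side',t)['pixels'].astype(int)
D=np.abs(load('side','11')['pixels'].astype(int)-load('side','0')['pixels']).max(2)>40
for nm,r in(('jar1',(205,228,338,352)),('jar2',(325,352,345,362)),('marker',(238,272,240,262)),('tape',(170,186,218,242))): print(nm,D[r[0]:r[1],r[2]:r[3]].sum())
manip.sign_off()
E
```

```text
0 grip top [209.93323819 185.13510942] 60.05714285714286 [[0.59358017 0.25342858 0.037     ]]
[(31, [278.5, 195.9]), (21, [280.9, 209.6])]
11 grip top [208.05767801 184.92418612] 64.06666666666666 [[0.59429949 0.25878068 0.037     ]]
[(15, [280.9, 209.4])]
jar1 0
jar2 0
marker 0
tape 0
the job is handed in; nothing more can be done
```

Both cassettes are in the carrier, the slide is back, and I handed the job in at about 23.5 s of the 72 s allowed.

For each cassette I gripped the slide block and pushed to the forward stop, felt at about 23 N. I then drew back to the rear stop, felt at 22–24 N. The first cassette went into nest_2 and the second into nest_1.

My last checks showed:
- **Cassettes in the nests:** cassette 1 was at (0.505, -0.229) and cassette 2 at (0.500, -0.170) in the top view. The side view agreed within about 1 mm, and both are within about 1 mm of the measured seats. Both looked flat and square between their fences.
- **Slide:** the block stood about 5 mm further back than in the first picture, which fits it being at the rear stop.
- **Tower:** orange still shows at the bottom opening, and no orange shows at the tower top from the side any more, as expected after two cassettes dropped out. The arm hid the tower in the final top view, so I did not measure the heights of the remaining three directly.
- **Bystanders:** both jars, the marker and the tape roll showed no change from the start in the side view.

One reading disagreed. The hover check before the second placing put that cassette about 2–3 mm further along +y in the gripper than the measurement on the tongue had. I corrected by only 1 mm, and the final pictures show it centred.

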